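# Index the skills-trainer turntable and load a fresh vessel

## Task

Turn the four-station turntable by one station, no further, in whichever direction brings the empty trough to the working position at the pointer, and let it settle in its detent. Then take the fresh practice vessel from the cream tray and lay it flat in that trough, foot down between the walls, without dropping it. The filled trough must stay in its pocket, and the other things on the table are to be left where they are.

Things in the scene. Friction and masses are not known exactly. Their poses are not given: they have to be found in the camera images.
- carousel: Fixed grey round base of the turntable. Origin on the table at the turntable's vertical axis. Its -x axis points to the working position, where a dark upright pointer (12 mm wide, top 50 mm above the table, 192 mm from the axis) stands at the rim, roughly towards the robot; +y is left of that, seen from the robot.
- rotor (a joint): Turntable angle: white disc, radius 172 mm, top 45 mm above the table. Starts at 0; positive is counter-clockwise from above; turns both ways. Spring detent every pi/2 (four stations): pulls to the nearest one with up to 0.35 N m, strongest pi/8 off it, tips over to the next at pi/4. A push of 2 to 5 N on a post turns it.
- post_left (a point): Centre of the top of one of four upright round steel posts on the turntable, 20 mm diameter, 85 mm tall (top 130 mm above the table), 150 mm from the axis, halfway between stations. It turns with the disc; at the start it stands between the front and left (+y) stations.
- post_right (a point): Centre of the top of the like post that at the start stands between the front and right (-y) stations; turns with the disc.
- load_point (a point): Fixed point of the base at the working position in front: on the disc's top face, 45 mm above the table, 100 mm from the axis, axes as carousel. The middle of the module at the working position lies here. At the start that is a dark suturing pad fixed to the disc, top 67 mm above the table.
- rear_point (a point): The like point at the rear station, across the axis from the working position; at the start clear plates with hooks, fixed to the disc, stand there (top 108 mm above the table).
- trough: EMPTY white open trough module, 130 x 54 mm, 18 mm tall, 0.3 kg, loose (2.5 mm play) in a pocket of the disc with 6 mm fences, at the left (+y) or right station. Origin in the middle of its underside; x along its length, which lies across the radius. Inner floor 8 mm above the origin, inside 122 x 46 mm; walls 4 mm thick, 10 mm high above that floor.
- full_trough: The same trough module with a practice vessel already fixed in it (total height 45 mm), in the pocket on the other side. Origin and axes as trough.
- vessel: Fresh practice vessel, skin-coloured rigid tube lying on a flat foot: 110 mm long, 34 mm diameter, 37 mm tall, foot 26 mm wide, dark red ends, about 0.15 kg. Origin in the middle of its underside; x along its length, z up. The two ends are alike. Lies in the cream tray.
- tray: Fixed cream open tray 240 x 300 mm (x, y), 30 mm tall, walls 10 mm, inner floor 10 mm above the table; origin in the middle of its underside. It holds the vessel and the forceps.
- forceps: Bystander: steel forceps, 150 mm, lying along the far long side of the tray.
- scissors: Bystander: steel scissors, 160 mm, on the table behind the gap between tray and turntable.
- bowl: Bystander: cream bowl, 150 mm across.
- bottle: Bystander: white bottle, 150 mm tall.
- jar: Bystander: amber glass jar, 90 mm tall.
Things that resemble listed ones, but are neither listed nor needed, are in the scene too. What is shaped like the vessel but blue is not meant.

How it is judged:
On the way, in this order (a step that is already met when the one before it is completed fails the run):
1. the empty trough stands at the working position, one station on, at rest, with the vessel not yet in it ((value of joint rotor between 1.5 and 1.64 rad or value of joint rotor between -1.64 and -1.5 rad) and velocity of joint rotor between -0.05 and 0.05 rad/s and horizontal distance between trough and load_point below 0.014 m and z of trough in the frame of load_point between -0.004 and 0.005 m and angle between trough's own z axis and vertical below 0.06 rad and distance between vessel and trough above 0.06 m), for 0.3 s.
2. the vessel lies in the trough (x of vessel in the frame of trough between -0.009 and 0.009 m and y of vessel in the frame of trough between -0.012 and 0.012 m and z of vessel in the frame of trough between 0.004 and 0.0115 m and angle between vessel's own z axis and vertical below 0.08 rad and angle between the x axis of vessel and the x axis of trough, either way round below 0.2 rad), for 0.2 s.
At the end, for the whole second after the job is handed in: Turntable at rest one detent from its start (0.07 rad), empty trough within 14 mm of the working position and the filled one of the rear station, both level in their pockets; vessel at rest in the trough, foot on its floor (4 mm), within 9 mm along and 12 mm across, level (0.08 rad) (all of step 2 and (value of joint rotor between 1.5 and 1.64 rad or value of joint rotor between -1.64 and -1.5 rad) and velocity of joint rotor between -0.05 and 0.05 rad/s and horizontal distance between trough and load_point below 0.014 m and z of trough in the frame of load_point between -0.004 and 0.005 m and angle between each of trough, full_trough's own z axis and vertical below 0.06 rad and horizontal distance between full_trough and rear_point below 0.014 m and z of full_trough in the frame of rear_point between -0.004 and 0.005 m and linear speed of vessel below 0.02 m/s); the robot touches nothing.
It fails at once if the turntable is turned well past one station (value of joint rotor above 2.05 rad or value of joint rotor below -2.05 rad).
It fails at once if the vessel is dropped (falls freely from more than about 20 mm) (contact force between the fingers and vessel below 0.05 N and linear speed of vessel above 0.6 m/s).
It fails at once if a bystander is moved by more than 30 mm (distance of any of forceps, scissors, bowl, bottle, jar from where it was at the start of the episode above 0.03 m).
It also fails if it takes over 64 s, if anything falls off the work surface, if the arm or the gripper's body presses on something with over 40 N, if the wrist force passes 120 N, or if a joint passes its speed limit or range.

## Robot

A 6-joint arm with a two-finger parallel gripper is mounted at the origin on the work surface. World frame = base frame: x ahead of the robot, y to its left, z up, the work surface at z = 0. Lengths are in m, angles in rad, forces in N, time in s.
With the tool pointing down it reaches from about 0.3 to 0.875 m from the base axis. Payload 6.4 kg.
Tool frame: the origin (TCP) lies midway between the tips of the shut fingers; the grasp point (between the pads) lies 19 mm behind it; z points along the fingers, y is the line along which they close (so a half turn about z gives the same grasp; the last joint's range is limited). The gripper opens to 85 mm and grips with 20 to 120 N. Pads are 22 mm wide; open, the fingers measure 114 mm over their backs; the gripper's body (76 mm by 85 mm) begins 54 mm behind the grasp point. The pads swing forward as they close: fully open they stand 13 mm farther back than shut.
Start: joints at [1.013, 0.181, 1.607, -0, 1.354, -0.206], TCP at [0.198, 0.54, 0.196] pointing down, gripper open.
Joint ranges: [-2.99, 2.99], [-0.89, 2.07], [0.3, 2.58], [-1.14, 4.28], [0, 2.63], [-3.12, 3.12]. Speed limits (rad/s): [2.57, 2.57, 3.01, 3.14, 3.14, 3.14].

## Interface

Orientations are given as a 3x3 rotation matrix whose columns are the frame's x, y, z axes.
In Python, from plant import manip gives the robot as it stands. The module is installed in compiled form; this text tells all that it offers.
- The arm moves only by the tool apply_moves, never from a script. Its argument "motion" is a list of rows, each a list of 6 numbers: the shift along the world's x, y, z in cm, then the turn, a rotation vector about the world's x, y, z in rad. In form: [[tx, ty, tz, ax, ay, az], ...]. A call has 1 to 10 rows; each row is the pose to reach, as a shift and turn from the pose commanded when the call began; what a row does not reach only later rows make up. A row lasts 1/8 s, in which the tool goes at most 62.5 mm and 10.7 degrees, less where a joint would pass 70% of its speed; a pose out of reach is approached as far as the arm can. A call with a gripper value outside its range is refused whole. "jaw" is the opening, from -1 (shut) to 1 (fully open), set as the call begins (left out, the last holds). The fingers move at their own pace and stop on an object; the grip force is fixed at half the most. Time passes only in rows, so rows that repeat a pose let the fingers close. It gives the time, the measured TCP pose, the force, the opening and the grip force at its end, in the units of the state.
- manip.read_state(): the state, without advancing time (a new reading comes with each control period).
- manip.grab_frame(name): name is "scene" or "top"; returns (picture, depth): 384x512x3 uint8, red, green, blue; 384x512 float32, m along the optical axis (not along the pixel's ray), 0 where there is no reading.
- manip.camera_info(name): a dict with "mtx" (3x3 intrinsics, pixels), "k1" (the pictures are not rectified: a ray, as slopes to the right and down, at radius r is drawn at 1 + k1 r^2 times it, then the intrinsics apply), "cam_to_world" (4x4, takes a point from camera to world coordinates). Camera axes: x right, y up, looking along -z (the intrinsics and any distortion apply to the point x, -y, -z); pixel columns grow to the right and rows downward; lengths in m; the calibration is good to about 2 mm. A picture is of the moment at which its call begins. camera_info takes no time and is no camera call.
- manip.hand_in(): hands the job in; it is judged then, once.
The state is a dict: "t": time; "joint_positions": joint angles; "qvel": joint speeds; "joint_torque": joint torques, N m; "position": TCP position; "ee_rot": TCP orientation; "ft_force": force on the tool from outside, world axes, zero at the start; "moment": the same for the moment, N m; "finger_gap": finger opening in m; "grip_force": force on a finger pad.
Only numpy, scipy, OpenCV 4.12 (cv2) and the standard library are available. Lean on these libraries where they do the work, as an engineer would, in place of code of your own. Each camera call takes 0.05 s, during which the arm holds its last target. There are 200 camera calls.

## Working session

There is one attempt and no reset: what is moved stays moved. The work goes in short steps, Python scripts to look and compute and a tool call to move; the robot and the scene stay as the last step left them, time stands still between calls to the robot, and variables do not carry over. Pictures are saved under pics/ and viewed, at most 11 in all, crops included, and the job is handed in when it is done.

Besides the shell and the picture viewer there is one more tool, called as name([rows], argument=value, ...), one row to a line, values as JSON. apply_moves: Moves the arm, as the interface text tells. Its arguments: {"type":"object","properties":{"motion":{"type":"array"},"jaw":{"type":"number"}},"required":["motion"]}

```bash
mkdir -p pics; cat > h.py <<'E'
import numpy as np, cv2
from plant import manip
def grab(n):
    p,d=manip.grab_frame(n); return p,d,manip.camera_info(n)
def save(p,f): cv2.imwrite(f,cv2.cvtColor(p,cv2.COLOR_RGB2BGR))
def rays(uv,c):
    uv=np.asarray(uv,float).reshape(-1,1,2)
    n=cv2.undistortPoints(uv,np.array(c['mtx'],float),np.array([c['k1'],0,0,0,0.]))[:,0]
    return np.c_[n[:,0],-n[:,1],-np.ones(len(n))]
def to_plane(uv,z,c):
    T=np.array(c['cam_to_world']); r=rays(uv,c)@T[:3,:3].T; o=T[:3,3]
    return o+r*((z-o[2])/r[:,2])[:,None]
def cloud(d,c):
    v,u=np.mgrid[:d.shape[0],:d.shape[1]]
    T=np.array(c['cam_to_world']); r=rays(np.c_[u.ravel(),v.ravel()],c)*d.reshape(-1,1)
    return (r@T[:3,:3].T+T[:3,3]).reshape(*d.shape,3)
E
python3 - <<'E'
from h import *
for n in("top","scene"):
    p,d,c=grab(n); save(p,f"pics/{n}0.png"); np.savez(f"{n}0.npz",p=p,d=d)
    print(n,c)
print(manip.read_state())
E
```

```text
top {'mtx': array([[394.49753738,   0.        , 261.28748843],
       [  0.        , 394.49753738, 193.00759961],
       [  0.        ,   0.        ,   1.        ]]), 'k1': -0.0034021340404849576, 'cam_to_world': array([[-0.02483533,  0.9920716 , -0.12319557,  0.34719097],
       [-0.99959029, -0.0228895 ,  0.01718514,  0.00703839],
       [ 0.01422901,  0.12357189,  0.9922336 ,  1.73619545],
       [ 0.        ,  0.        ,  0.        ,  1.        ]])}
scene {'mtx': array([[358.73527432,   0.        , 256.06472063],
       [  0.        , 358.73527432, 194.59322086],
       [  0.        ,   0.        ,   1.        ]]), 'k1': -0.09717770864863594, 'cam_to_world': array([[ 0.64952837, -0.60443312,  0.46127378,  1.1235136 ],
       [ 0.76031688,  0.51187884, -0.39987285, -0.48862318],
       [ 0.0055801 ,  0.610443  ,  0.79204053,  1.07383297],
       [ 0.        ,  0.        ,  0.        ,  1.        ]])}
{'t': 0.1, 'joint_positions': array([ 1.01216847e+00,  1.81749370e-01,  1.60913238e+00, -6.81659693e-04,
        1.35449423e+00, -2.06325339e-01]), 'qvel': array([-3.09309427e-04,  4.61432067e-04, -1.85497194e-03,  1.94855110e-05,
        5.64850241e-04, -5.66325280e-05]), 'joint_torque': array([ 1.86483443e+00, -4.57154131e+01, -3.78892100e+01,  6.21198267e-01,
       -5.58228660e-01,  4.52669151e-02]), 'position': array([0.19780383, 0.53827581, 0.19462535]), 'ee_rot': array([[-9.38631511e-01,  3.44918556e-01, -1.44065318e-03],
       [ 3.44921543e-01,  9.38624765e-01, -3.56102394e-03],
       [ 1.23969511e-04, -3.83940160e-03, -9.99992622e-01]]), 'ft_force': array([ 1.29068322, -1.04284723, -1.40990365]), 'moment': array([-0.02814628, -0.04451481, -0.00995367]), 'grip_force': 0.0, 'finger_gap': 0.08536432165792601}
```

View pics/top0.png

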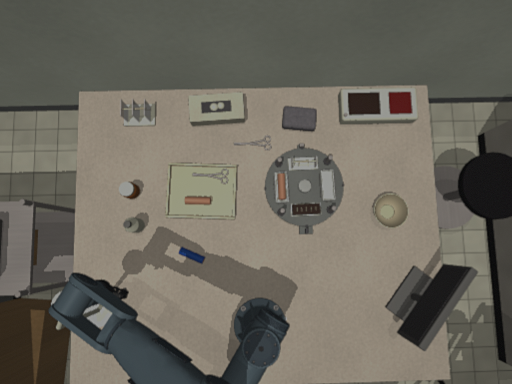

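View pics/scene0.png

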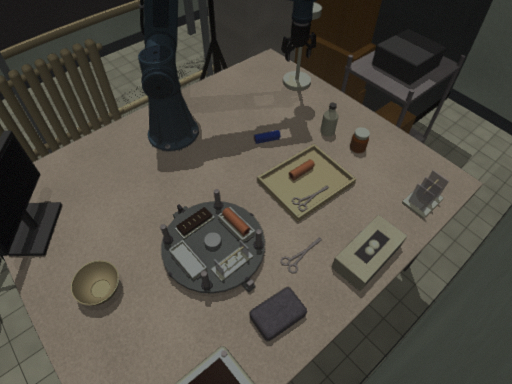

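The top view shows the empty white trough at the right station (328,185), the filled one at left (282,185), the pointer at (306,230), the posts at (281,211), (332,209), (279,162) and (327,160), and the skin-coloured vessel in the tray at (198,201). The disc therefore has to turn clockwise (negative).

```bash
cat > m.py <<'E'
from h import *
def vessel(p,P,c,lo=.03,hi=.06,box=None):
    hsv=cv2.cvtColor(p,cv2.COLOR_RGB2HSV)
    m=((hsv[...,0]<16)|(hsv[...,0]>172))&(hsv[...,1]>100)&(hsv[...,2]>50)
    m=m.astype(np.uint8)
    n,l,s,ce=cv2.connectedComponentsWithStats(m)
    for i in range(1,n):
        if s[i,4]<40: continue
        v,u=np.nonzero(l==i); q=P[v,u]
        print(i,s[i],ce[i].round(1),'med',np.median(q,0).round(3),'top',np.percentile(q[:,2],90).round(3))
    return l
E
python3 - <<'E'
from m import *
for n in("top","scene"):
    f=np.load(n+"0.npz");p,d=f['p'],f['d'];c=manip.camera_info(n);P=cloud(d,c)
    print(n); l=vessel(p,P,c)
    m=((P[...,2]>.115)&(P[...,2]<.14)&(P[...,0]>.3)&(P[...,0]<.95)&(P[...,1]>-.45)&(P[...,1]<.1)).astype(np.uint8)
    k,L,s,ce=cv2.connectedComponentsWithStats(m)
    for i in range(1,k):
        if s[i,4]<8: continue
        q=P[L==i]; print('post',ce[i].round(1),s[i,4],q.mean(0).round(4),to_plane(ce[i],.13,c).round(4))
E
```

```text
top
1 [389  92  23  21 438] [399.9 102.3] med [ 0.94  -0.641  0.075] top 0.081
2 [278 174   8  25 161] [281.3 185.9] med [ 0.58  -0.106  0.089] top 0.095
3 [127 183  10  16  46] [133.  191.7] med [0.57  0.52  0.065] top 0.072
7 [185 197  26   7 170] [197.1 200.1] med [0.533 0.255 0.045] top 0.051
post [330.  157.9] 20 [ 0.6875 -0.3106  0.1284] [[ 0.6872 -0.3103  0.13  ]]
post [279.4 159.8] 19 [ 0.6836 -0.0992  0.1308] [[ 0.6838 -0.0992  0.13  ]]
post [333.5 208.3] 22 [ 0.4768 -0.3149  0.1299] [[ 0.4768 -0.3149  0.13  ]]
post [282.1 210.7] 20 [ 0.4719 -0.104   0.1292] [[ 0.4719 -0.104   0.13  ]]
scene
62 [352 135  17   9  62] [359.7 139.9] med [0.601 0.524 0.064] top 0.068
69 [289 160  25  20 236] [301.8 168.9] med [0.542 0.251 0.042] top 0.047
71 [223 208  27  27 291] [235.  220.5] med [ 0.585 -0.114  0.087] top 0.091
post [216.5 192. ] 38 [ 0.4777 -0.1045  0.1265] [[ 0.4801 -0.1059  0.13  ]]
post [163.1 227.2] 38 [ 0.4818 -0.3165  0.127 ] [[ 0.4839 -0.317   0.13  ]]
post [258.7 232.4] 39 [ 0.6893 -0.1     0.1269] [[ 0.6908 -0.1013  0.13  ]]
post [203.8 274.2] 43 [ 0.6939 -0.3113  0.1264] [[ 0.6956 -0.3119  0.13  ]]
```

apply_moves([
  [4, -5, 2.5, 0, 0, -0.18],
  [8, -10, 5, 0, 0, -0.36],
  [12, -15, 6, 0, 0, -0.54],
  [14.5, -20.5, 6, 0, 0, -0.72],
  [16.5, -26, 6, 0, 0, -0.9],
  [18.5, -31.5, 6, 0, 0, -1.08],
  [20.5, -37, 6, 0, 0, -1.26],
  [22, -42.5, 6, 0, 0, -1.44],
  [23.5, -48, 6, 0, 0, -1.62],
  [25, -53.5, 6, 0, 0, -1.8],
], jaw=1)

```text
t: 1.35
position: [0.4485, 0.0031, 0.2563]
ee_rot: [[0.554, 0.833, 0.001], [0.833, -0.554, 0.0], [0.001, 0.001, -1.0]]
ft_force: [-0.4, 3.7, 0.6]
finger_gap: 0.0854
grip_force: 0.0
```

apply_moves([
  [1, -5.5, 0, 0, 0, -0.1],
  [1.5, -11, 0, 0, 0, -0.18],
  [2, -16.5, 0, 0, 0, -0.18],
  [2.5, -22, 0, 0, 0, -0.18],
  [3, -27, 0, 0, 0, -0.18],
  [3, -32, 0, 0, 0, -0.18],
  [3, -32, 0, 0, 0, -0.18],
  [3, -32, 0, 0, 0, -0.18],
])

```text
t: 2.35
position: [0.4781, -0.314, 0.2557]
ee_rot: [[0.69, 0.724, -0.0], [0.724, -0.69, 0.002], [0.001, -0.001, -1.0]]
ft_force: [-2.1, 4.3, 0.8]
finger_gap: 0.0854
grip_force: 0.0
```

```bash
python3 - <<'E'
from h import *
s=manip.read_state(); print(s['t'],s['position'],s['ee_rot'].round(3),s['joint_positions'].round(2))
p,d,c=grab("scene"); save(cv2.resize(p[100:340,80:400],(800,600)),"pics/s1.png")
E
```

```text
2.35 [ 0.47806983 -0.31399168  0.25572986] [[ 0.69   0.724 -0.   ]
 [ 0.724 -0.69   0.002]
 [ 0.001 -0.001 -1.   ]] [-0.79  0.13  1.54  0.    1.47 -0.03]
```

View pics/s1.png

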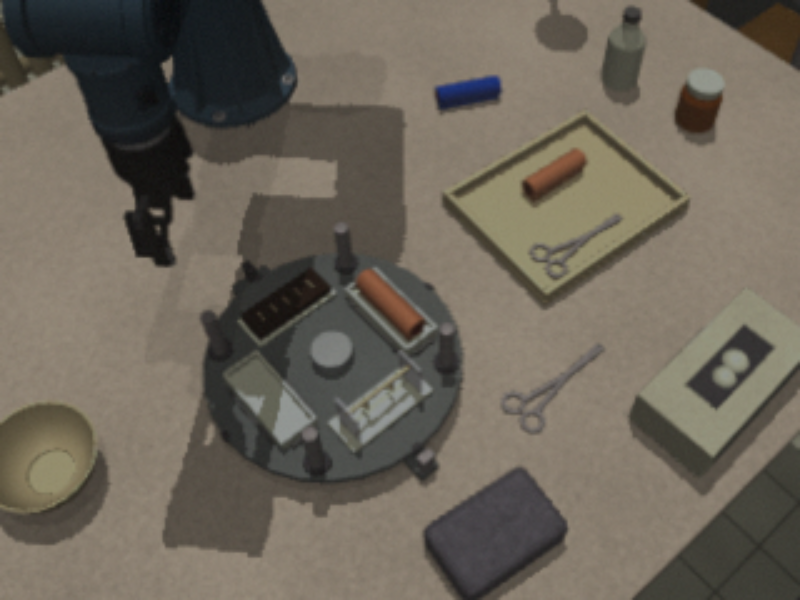

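The picture shows the gripper above the front-right post (about (215,335) in the crop), with everything else undisturbed. Next I lower the open fingers astride the post and narrow the gap without clamping.

apply_moves([
  [0, 0, -4, 0, 0, 0],
  [0, 0, -8, 0, 0, 0],
  [0, 0, -11, 0, 0, 0],
  [0, 0, -13.5, 0, 0, 0],
  [0, 0, -15, 0, 0, 0],
  [0, 0, -16, 0, 0, 0],
  [0, 0, -16, 0, 0, 0],
])

```text
t: 3.28
position: [0.4782, -0.3147, 0.0961]
ee_rot: [[0.689, 0.725, -0.0], [0.725, -0.689, 0.0], [0.0, -0.0, -1.0]]
ft_force: [-1.0, 2.9, 2.0]
finger_gap: 0.0855
grip_force: 0.0
```

apply_moves([
  [0, 0, 0, 0, 0, 0],
  [0, 0, 0, 0, 0, 0],
  [0, 0, 0, 0, 0, 0],
  [0, 0, 0, 0, 0, 0],
], jaw=-0.3)

```text
t: 3.78
position: [0.4782, -0.3153, 0.0964]
ee_rot: [[0.69, 0.724, 0.0], [0.724, -0.69, -0.0], [-0.0, 0.0, -1.0]]
ft_force: [-1.9, 4.6, 1.6]
finger_gap: 0.0297
grip_force: 0.0
```

```bash
python3 - <<'E'
import numpy as np
c=np.array([.581,-.2075]); p0=np.array([.478,-.315])
for a in np.arange(0,91,6):
    t=-np.radians(a); R=np.array([[np.cos(t),-np.sin(t)],[np.sin(t),np.cos(t)]])
    d=(c+R@(p0-c)-p0)*100; print(a,[*d.round(1),0,0,0,t.round(2)])
E
```

```text
0 [np.float64(0.0), np.float64(0.0), 0, 0, 0, np.float64(-0.0)]
6 [np.float64(-1.1), np.float64(1.1), 0, 0, 0, np.float64(-0.1)]
12 [np.float64(-2.0), np.float64(2.4), 0, 0, 0, np.float64(-0.21)]
18 [np.float64(-2.8), np.float64(3.7), 0, 0, 0, np.float64(-0.31)]
24 [np.float64(-3.5), np.float64(5.1), 0, 0, 0, np.float64(-0.42)]
30 [np.float64(-4.0), np.float64(6.6), 0, 0, 0, np.float64(-0.52)]
36 [np.float64(-4.4), np.float64(8.1), 0, 0, 0, np.float64(-0.63)]
42 [np.float64(-4.5), np.float64(9.7), 0, 0, 0, np.float64(-0.73)]
48 [np.float64(-4.6), np.float64(11.2), 0, 0, 0, np.float64(-0.84)]
54 [np.float64(-4.5), np.float64(12.8), 0, 0, 0, np.float64(-0.94)]
60 [np.float64(-4.2), np.float64(14.3), 0, 0, 0, np.float64(-1.05)]
66 [np.float64(-3.7), np.float64(15.8), 0, 0, 0, np.float64(-1.15)]
72 [np.float64(-3.1), np.float64(17.2), 0, 0, 0, np.float64(-1.26)]
78 [np.float64(-2.4), np.float64(18.6), 0, 0, 0, np.float64(-1.36)]
84 [np.float64(-1.5), np.float64(19.9), 0, 0, 0, np.float64(-1.47)]
90 [np.float64(-0.5), np.float64(21.0), 0, 0, 0, np.float64(-1.57)]
```

apply_moves([
  [-1.1, 1.1, 0, 0, 0, -0.1],
  [-2.0, 2.4, 0, 0, 0, -0.21],
  [-2.8, 3.7, 0, 0, 0, -0.31],
  [-3.5, 5.1, 0, 0, 0, -0.42],
  [-4.0, 6.6, 0, 0, 0, -0.52],
  [-4.4, 8.1, 0, 0, 0, -0.63],
  [-4.5, 9.7, 0, 0, 0, -0.73],
  [-4.6, 11.2, 0, 0, 0, -0.84],
  [-4.5, 12.8, 0, 0, 0, -0.94],
])

```text
t: 4.9
position: [0.4331, -0.1868, 0.0963]
ee_rot: [[0.991, -0.133, 0.0], [-0.133, -0.991, -0.0], [0.0, 0.0, -1.0]]
ft_force: [-0.8, 5.8, 2.1]
finger_gap: 0.0302
grip_force: 0.0
```

apply_moves([
  [0.3, 1.5, 0, 0, 0, -0.11],
  [0.8, 3.0, 0, 0, 0, -0.21],
  [1.4, 4.4, 0, 0, 0, -0.32],
  [2.1, 5.8, 0, 0, 0, -0.42],
  [3.0, 7.1, 0, 0, 0, -0.53],
  [3.5, 7.7, 0, 0, 0, -0.58],
  [4.0, 8.2, 0, 0, 0, -0.63],
  [4.0, 8.2, 0, 0, 0, -0.63],
  [4.0, 8.2, 0, 0, 0, -0.63],
  [4.0, 8.2, 0, 0, 0, -0.63],
])

```text
t: 6.15
position: [0.4731, -0.1053, 0.0962]
ee_rot: [[0.725, -0.689, 0.0], [-0.689, -0.725, -0.0], [0.0, 0.0, -1.0]]
ft_force: [-1.0, 4.8, 1.4]
finger_gap: 0.0297
grip_force: 0.0
```

apply_moves([
  [0, 0, 0, 0, 0, 0],
  [0, 0, 3, 0, 0, 0],
  [0, 0, 7, 0, 0, 0],
  [0, 0, 12, 0, 0, 0],
  [0, 0, 16, 0, 0, 0],
  [0, 6, 16, 0, 0, 0.1],
  [0, 12, 16, 0, 0, 0.2],
  [0, 18, 16, 0, 0, 0.3],
  [0, 24, 16, 0, 0, 0.4],
  [0, 24, 16, 0, 0, 0.4],
], jaw=1)

```text
t: 7.4
position: [0.4723, 0.1388, 0.2562]
ee_rot: [[0.938, -0.346, 0.0], [-0.346, -0.938, 0.001], [-0.0, -0.001, -1.0]]
ft_force: [-0.1, 3.5, 2.5]
finger_gap: 0.0856
grip_force: 0.0
```

```bash
cat > look.py <<'E'
import sys
from m import *
def posts(P,c):
    m=((P[...,2]>.115)&(P[...,2]<.14)&(P[...,0]>.42)&(P[...,0]<.75)&(P[...,1]>-.36)&(P[...,1]<-.05)).astype(np.uint8)
    k,L,s,ce=cv2.connectedComponentsWithStats(m)
    for i in range(1,k):
        if s[i,4]>7: print('post',ce[i].round(1),s[i,4],to_plane(ce[i],.13,c).round(4)[0])
for n in("top","scene"):
    p,d,c=grab(n); P=cloud(d,c); np.savez(f"{n}{sys.argv[1]}.npz",p=p,d=d)
    print(n); posts(P,c); vessel(p,P,c)
    save(p,f"pics/{n}{sys.argv[1]}.png")
s=manip.read_state(); print(s['t'],s['position'],s['ee_rot'].round(3),s['joint_positions'].round(2))
E
python3 look.py 2
python3 - <<'E'
from h import *
p=cv2.imread("pics/top2.png"); s=cv2.imread("pics/scene2.png")
a=cv2.resize(p[140:245,160:350],(760,420),interpolation=cv2.INTER_CUBIC)
cv2.imwrite("pics/t2c.png",a)
E
```

```text
top
post [330.  157.8] 20 [ 0.6878 -0.3105  0.13  ]
post [279.3 159.9] 20 [ 0.6833 -0.099   0.13  ]
post [333.5 208.3] 22 [ 0.4768 -0.3149  0.13  ]
post [282.2 210.8] 19 [ 0.4715 -0.1042  0.13  ]
1 [389  92  23  21 438] [399.8 102.3] med [ 0.941 -0.64   0.076] top 0.08
2 [278 174   8  25 161] [281.3 185.9] med [ 0.58  -0.106  0.089] top 0.093
3 [127 183  10  16  48] [132.9 192. ] med [0.568 0.521 0.063] top 0.076
scene
post [216.6 191.9] 36 [ 0.4798 -0.1053  0.13  ]
post [163.  227.6] 43 [ 0.4851 -0.3178  0.13  ]
post [258.6 232.4] 39 [ 0.6906 -0.1015  0.13  ]
post [203.8 274.1] 41 [ 0.695  -0.3118  0.13  ]
85 [352 134  17  12  74] [359.9 140.3] med [0.601 0.524 0.062] top 0.07
96 [289 159  25  21 234] [301.8 168.8] med [0.541 0.25  0.042] top 0.047
98 [223 208  26  27 291] [235.1 220.6] med [ 0.585 -0.114  0.087] top 0.091
7.5 [0.47276764 0.13599121 0.25610451] [[ 0.937 -0.35  -0.   ]
 [-0.35  -0.937 -0.   ]
 [-0.     0.    -1.   ]] [ 0.04 -0.06  1.74 -0.    1.46  1.97]
```

View pics/t2c.png

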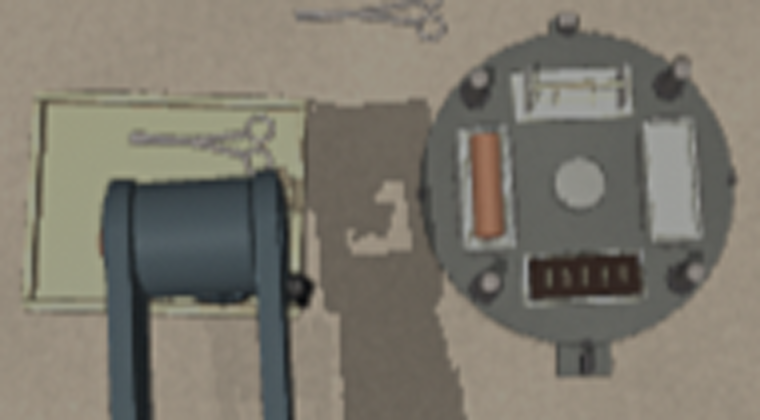

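The crop shows the disc unmoved: the filled trough is still at left and the pad still at the pointer. So the fingers missed the post. I'll check the camera-to-arm agreement by projecting the TCP into the views.

```bash
cat >> h.py <<'E'
def project(X,c):
    T=np.linalg.inv(np.array(c['cam_to_world'])); q=np.atleast_2d(X)@T[:3,:3].T+T[:3,3]
    n=np.c_[q[:,0]/-q[:,2],-q[:,1]/-q[:,2]]; n=n*(1+c['k1']*(n**2).sum(1,keepdims=True))
    K=np.array(c['mtx']); return n*[K[0,0],K[1,1]]+[K[0,2],K[1,2]]
E
python3 - <<'E'
from h import *
c=manip.camera_info("scene")
print('s1 tcp crop px',(project([.478,-.314,.256],c)-[80,100])*2.5)
print('base',project([[0,0,0],[.2,.54,.195]],c), project([[0,0,0],[.2,.54,.195]],manip.camera_info("top")))
s=manip.read_state(); t=s['position']; print('tcp now',t,project(t,c))
d=np.load("scene2.npz")['d'];p=np.load("scene2.npz")['p'];P=cloud(d,c)
m=(P[...,2]>.22)&(P[...,2]<.33)&(np.abs(P[...,:2]-t[:2]).max(2)<.15)
q=P[m]; 
for z in np.arange(.22,.33,.01):
    k=(q[:,2]>=z)&(q[:,2]<z+.01)
    if k.any(): print(round(z,2),k.sum(),q[k].mean(0).round(3),q[k].min(0).round(3),q[k].max(0).round(3))
u=project(t,c)[0].astype(int); x,y=u
a=cv2.resize(p[y-75:y+75,x-100:x+100],(800,600),interpolation=cv2.INTER_CUBIC); cv2.circle(a,(400,300),4,(0,255,0),-1); save(a,"pics/s2c.png")
E
```

```text
s1 tcp crop px [[185.12274835 253.73078852]]
base [[173.21636694 132.34034559]
 [296.98119625  68.08889242]] [[259.16412919 324.17610238]
 [116.65019767 284.53088305]]
tcp now [0.47276764 0.13599121 0.25610451] [[270.29561    130.73479984]]
0.3 8 [0.479 0.143 0.308] [0.463 0.087 0.305] [0.495 0.176 0.31 ]
0.31 25 [0.479 0.134 0.316] [0.453 0.082 0.31 ] [0.501 0.184 0.32 ]
0.32 27 [0.476 0.13  0.325] [0.45  0.082 0.32 ] [0.501 0.181 0.33 ]
```

View pics/s2c.png

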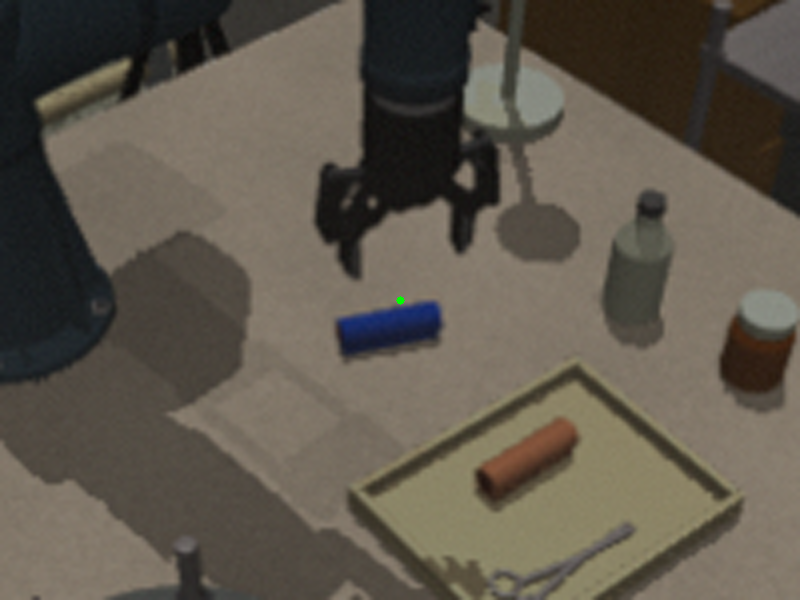

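Here the TCP dot sits about 38 crop pixels below the fingertips at (350,275) and (462,250), more than the 13 mm swing explains. I'll measure the tip height from both depth views.

```bash
python3 - <<'E'
from h import *
c=manip.camera_info("scene"); d=np.load("scene2.npz")['d']; P=cloud(d,c)
x0,y0=170,55
for (a,b) in [(350,275),(352,262),(348,250),(462,245),(462,235),(462,215),(400,200),(400,150)]:
    u,v=int(x0+a/4),int(y0+b/4); print((u,v),d[v-1:v+2,u-1:u+2].round(3).tolist(),P[v,u].round(3))
for f,n in ((0,"scene"),(0,"top")):
    cc=manip.camera_info(n); q=cloud(np.load(f"{n}0.npz")['d'],cc); 
    m=(np.abs(q[...,0]-.6)<.25)&(np.abs(q[...,1])<.6)&(q[...,2]<.02); print(n,'table z',np.percentile(q[m][:,2],[5,50,95]))
    m=(np.abs(q[...,0]-.581)<.03)&(np.abs(q[...,1]+.13)<.01); print('disc z',np.median(q[m][:,2]))
E
```

```text
(257, 123) [[1.1330000162124634, 1.1369999647140503, 1.1369999647140503], [1.6050000190734863, 1.6089999675750732, 1.1410000324249268], [1.593000054359436, 1.597000002861023, 1.1399999856948853]] [ 0.189  0.323 -0.004]
(258, 120) [[1.128999948501587, 1.1269999742507935, 1.125], [1.1299999952316284, 1.128000020980835, 1.128000020980835], [1.1319999694824219, 1.1339999437332153, 1.13100004196167]] [0.465 0.087 0.325]
(257, 117) [[1.1150000095367432, 1.1180000305175781, 1.1180000305175781], [1.11899995803833, 1.121999979019165, 1.1230000257492065], [1.1230000257492065, 1.1269999742507935, 1.1239999532699585]] [0.461 0.087 0.334]
(285, 116) [[1.149999976158142, 1.149999976158142, 1.152999997138977], [1.1510000228881836, 1.1549999713897705, 1.152999997138977], [1.159000039100647, 1.1549999713897705, 1.6369999647140503]] [0.498 0.174 0.315]
(285, 113) [[1.1390000581741333, 1.1419999599456787, 1.1390000581741333], [1.1430000066757202, 1.1419999599456787, 1.1449999809265137], [1.152999997138977, 1.1469999551773071, 1.1460000276565552]] [0.499 0.172 0.33 ]
(285, 108) [[1.121000051498413, 1.121999979019165, 1.1230000257492065], [1.1369999647140503, 1.121999979019165, 1.13100004196167], [1.1319999694824219, 1.1360000371932983, 1.128000020980835]] [0.5   0.169 0.352]
(270, 105) [[1.0800000429153442, 1.0770000219345093, 1.093999981880188], [1.0829999446868896, 1.0920000076293945, 1.0980000495910645], [1.0959999561309814, 1.100000023841858, 1.100000023841858]] [0.482 0.121 0.377]
(270, 92) [[1.0260000228881836, 1.0240000486373901, 1.027999997138977], [1.031999945640564, 1.0290000438690186, 1.0299999713897705], [1.031999945640564, 1.031999945640564, 1.0329999923706055]] [0.496 0.106 0.44 ]
scene table z [-0.00352022  0.00028806  0.01102616]
disc z 0.05571063916031638
top table z [-0.00547379  0.00196035  0.01295632]
disc z 0.058856582982183214
```

apply_moves([
  [-2, -5.5, 0, 0, 0, 0.13],
  [-3, -11, 0, 0, 0, 0.26],
  [-3, -16.5, 0, 0, 0, 0.39],
  [-3, -22, 0, 0, 0, 0.52],
  [-3, -27.5, 0, 0, 0, 0.65],
  [-2, -33, 0, 0, 0, 0.78],
  [-1, -38, 0, 0, 0, 0.91],
  [0, -43, 0, 0, 0, 1.04],
  [0.4, -45, 0, 0, 0, 1.17],
  [0.4, -45, 0, 0, 0, 1.17],
], jaw=-0.1)

```text
t: 8.75
position: [0.4762, -0.3171, 0.2556]
ee_rot: [[0.693, 0.721, -0.001], [0.721, -0.693, 0.001], [-0.0, -0.001, -1.0]]
ft_force: [0.1, 5.2, 1.6]
finger_gap: 0.0382
grip_force: 0.0
```

apply_moves([
  [0, 0, -4, 0, 0, 0],
  [0, 0, -8, 0, 0, 0],
  [0, 0, -11, 0, 0, 0],
  [0, 0, -11, 0, 0, 0],
])

```text
t: 9.25
position: [0.4752, -0.3126, 0.1436]
ee_rot: [[0.691, 0.723, -0.004], [0.723, -0.691, 0.004], [0.0, -0.006, -1.0]]
ft_force: [-0.6, 5.1, 1.2]
finger_gap: 0.0383
grip_force: 0.0
```

```bash
python3 - <<'E'
from h import *
p,d,c=grab("scene");P=cloud(d,c);s=manip.read_state();t=s['position'];print(t,s['finger_gap'],s['ft_force'])
q=P[(np.abs(P[...,:2]-t[:2]).max(2)<.1)&(P[...,2]>.06)]
for z in np.arange(.06,.26,.01):
    k=(q[:,2]>=z)&(q[:,2]<z+.01)
    if k.any(): print(round(z,2),k.sum(),q[k].mean(0).round(3),q[k].min(0).round(3),q[k].max(0).round(3))
x,y=project(t,c)[0].astype(int)
a=cv2.resize(p[y-75:y+75,x-100:x+100],(800,600),interpolation=cv2.INTER_CUBIC);save(a,"pics/s3c.png")
E
```

```text
[ 0.47623789 -0.31364605  0.14543163] 0.038376952425141 [-0.20140397  3.59440223  1.3693101 ]
0.06 294 [ 0.504 -0.257  0.066] [ 0.461 -0.336  0.06 ] [ 0.576 -0.214  0.07 ]
0.07 18 [ 0.489 -0.284  0.073] [ 0.467 -0.326  0.07 ] [ 0.563 -0.217  0.08 ]
0.08 12 [ 0.487 -0.317  0.086] [ 0.479 -0.326  0.08 ] [ 0.49  -0.309  0.09 ]
0.09 13 [ 0.485 -0.319  0.096] [ 0.478 -0.326  0.091] [ 0.489 -0.309  0.1  ]
0.1 9 [ 0.487 -0.318  0.107] [ 0.482 -0.325  0.104] [ 0.49  -0.309  0.11 ]
0.11 10 [ 0.487 -0.318  0.116] [ 0.48  -0.326  0.11 ] [ 0.49  -0.31   0.119]
0.12 26 [ 0.482 -0.317  0.127] [ 0.472 -0.326  0.122] [ 0.49  -0.308  0.129]
0.13 9 [ 0.48  -0.318  0.131] [ 0.472 -0.324  0.13 ] [ 0.487 -0.313  0.133]
0.18 14 [ 0.474 -0.305  0.185] [ 0.456 -0.328  0.18 ] [ 0.5   -0.289  0.19 ]
0.19 28 [ 0.488 -0.319  0.195] [ 0.462 -0.342  0.19 ] [ 0.504 -0.289  0.2  ]
0.2 16 [ 0.483 -0.312  0.205] [ 0.463 -0.333  0.2  ] [ 0.505 -0.294  0.209]
0.21 15 [ 0.473 -0.301  0.215] [ 0.46  -0.329  0.211] [ 0.504 -0.29   0.218]
0.22 27 [ 0.486 -0.314  0.227] [ 0.447 -0.351  0.222] [ 0.519 -0.271  0.23 ]
0.23 33 [ 0.495 -0.323  0.234] [ 0.447 -0.357  0.23 ] [ 0.522 -0.27   0.239]
0.24 37 [ 0.5   -0.327  0.246] [ 0.451 -0.359  0.241] [ 0.524 -0.275  0.25 ]
0.25 38 [ 0.499 -0.323  0.254] [ 0.471 -0.362  0.25 ] [ 0.528 -0.285  0.26 ]
```

View pics/s3c.png

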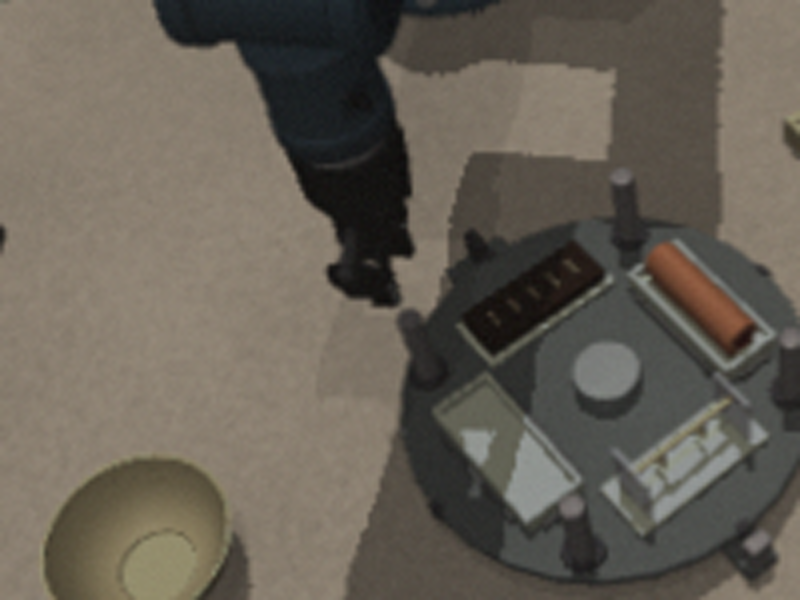

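The gripper is straight above the front-right post at (405,320), but its tips are at z ≈ 0.183 while the state reports 0.145. The tips are about 35–38 mm higher than the state says, so I go lower by that much.

apply_moves([
  [0, 0, -3, 0, 0, 0],
  [0, 0, -5, 0, 0, 0],
  [0, 0, -7, 0, 0, 0],
  [0, 0, -8.5, 0, 0, 0],
  [0, 0, -9, 0, 0, 0],
  [0, 0, -9, 0, 0, 0],
])

```text
t: 10.05
position: [0.4773, -0.3153, 0.0566]
ee_rot: [[0.69, 0.724, 0.0], [0.724, -0.69, -0.0], [-0.0, 0.0, -1.0]]
ft_force: [-1.1, 3.9, 1.1]
finger_gap: 0.0382
grip_force: 0.0
```

apply_moves([
  [-0.6, 0.5, 0, 0, 0, -0.05],
  [-1.1, 1.1, 0, 0, 0, -0.1],
  [-1.5, 1.7, 0, 0, 0, -0.15],
  [-2.0, 2.4, 0, 0, 0, -0.21],
  [-2.8, 3.7, 0, 0, 0, -0.31],
  [-2.8, 3.7, 0, 0, 0, -0.31],
])

```text
t: 10.8
position: [0.4493, -0.278, 0.0572]
ee_rot: [[0.878, 0.479, 0.001], [0.479, -0.878, -0.001], [0.0, 0.001, -1.0]]
ft_force: [-0.8, 4.3, 2.1]
finger_gap: 0.0384
grip_force: 0.0
```

```bash
python3 look.py 4 | grep -v med
```

```text
top
post [286.1 154. ] 20 [ 0.7074 -0.128   0.13  ]
post [336.  164.8] 21 [ 0.6574 -0.3341  0.13  ]
post [275.9 203.6] 17 [ 0.5016 -0.0794  0.13  ]
scene
post [227.3 193.5] 33 [ 0.5085 -0.0824  0.13  ]
post [171.9 209.8] 33 [ 0.4454 -0.2599  0.13  ]
post [167.  220.4] 34 [ 0.4701 -0.2939  0.13  ]
post [256.7 242.6] 45 [ 0.714  -0.1294  0.13  ]
post [191.2 272. ] 41 [ 0.6665 -0.3356  0.13  ]
10.9 [ 0.45008122 -0.27912242  0.05741957] [[ 0.878  0.479  0.002]
 [ 0.479 -0.878 -0.002]
 [ 0.001  0.003 -1.   ]] [-0.78  0.25  1.83 -0.    1.06  0.29]
```

The disc is now turning, with the posts about 8° clockwise of their start, so I continue.

apply_moves([
  [-0.7, 1.4, 0, 0, 0, -0.11],
  [-1.2, 2.9, 0, 0, 0, -0.21],
  [-1.6, 4.4, 0, 0, 0, -0.32],
  [-1.7, 6.0, 0, 0, 0, -0.42],
  [-1.8, 7.5, 0, 0, 0, -0.53],
  [-1.8, 8.3, 0, 0, 0, -0.58],
  [-1.7, 9.1, 0, 0, 0, -0.63],
  [-1.6, 9.9, 0, 0, 0, -0.69],
  [-1.4, 10.6, 0, 0, 0, -0.74],
])

```text
t: 12.02
position: [0.4356, -0.1722, 0.0568]
ee_rot: [[0.971, -0.239, 0.001], [-0.239, -0.971, -0.0], [0.001, 0.0, -1.0]]
ft_force: [-1.2, 4.3, 1.6]
finger_gap: 0.0384
grip_force: 0.0
```

apply_moves([
  [0.3, 0.8, 0, 0, 0, -0.05],
  [0.5, 1.5, 0, 0, 0, -0.1],
  [0.8, 2.2, 0, 0, 0, -0.16],
  [1.1, 2.9, 0, 0, 0, -0.21],
  [1.5, 3.6, 0, 0, 0, -0.26],
  [1.8, 4.3, 0, 0, 0, -0.31],
  [2.7, 5.6, 0, 0, 0, -0.42],
  [3.7, 6.7, 0, 0, 0, -0.52],
  [3.7, 6.7, 0, 0, 0, -0.52],
  [3.7, 6.7, 0, 0, 0, -0.52],
])

```text
t: 13.28
position: [0.4725, -0.1053, 0.0566]
ee_rot: [[0.725, -0.688, 0.0], [-0.688, -0.725, -0.0], [0.0, -0.0, -1.0]]
ft_force: [-0.6, 5.3, 0.8]
finger_gap: 0.0386
grip_force: 0.0
```

```bash
python3 look.py 5 | grep -v med
```

```text
top
post [279.8 159.6] 21 [ 0.6844 -0.1009  0.13  ]
post [330.6 158. ] 19 [ 0.6867 -0.3129  0.13  ]
post [333.  208.8] 21 [ 0.4747 -0.3129  0.13  ]
scene
post [208.6 192.3] 21 [ 0.4639 -0.1269  0.13  ]
post [219.7 192.6] 56 [ 0.4891 -0.0995  0.13  ]
post [163.  226.8] 39 [ 0.4825 -0.3164  0.13  ]
post [258.5 233.1] 39 [ 0.6922 -0.1034  0.13  ]
post [202.9 274.2] 44 [ 0.6938 -0.3139  0.13  ]
13.375 [ 0.47219666 -0.10544209  0.05639631] [[ 0.725 -0.689  0.   ]
 [-0.689 -0.725 -0.   ]
 [ 0.    -0.    -1.   ]] [-0.47  0.16  1.94 -0.    1.04  1.87]
```

apply_moves([
  [0, 0, 2, 0, 0, 0],
  [0, 0, 6, 0, 0, 0],
  [0, 0, 11, 0, 0, 0],
  [0, 0, 16, 0, 0, 0],
  [-2, 5, 18, 0, 0, 0.15],
  [-2, 10, 18, 0, 0, 0.3],
  [-1, 15, 18, 0, 0, 0.45],
  [0, 20, 18, 0, 0, 0.5],
  [0, 25, 18, 0, 0, 0.5],
  [0, 25, 18, 0, 0, 0.5],
])

```text
t: 14.62
position: [0.4716, 0.1477, 0.2362]
ee_rot: [[0.968, -0.253, -0.0], [-0.253, -0.968, 0.001], [-0.0, -0.001, -1.0]]
ft_force: [-1.1, 3.5, 1.0]
finger_gap: 0.0383
grip_force: 0.0
```

```bash
python3 look.py 6; python3 - <<'E'
from m import *
# vessel from initial frames: mask incl. dark red ends within tray box, by ray onto axis height (.030)
for n in("top","scene"):
    f=np.load(n+"0.npz");p,d=f['p'],f['d'];c=manip.camera_info(n);P=cloud(d,c)
    m=(P[...,2]>.024)&(np.abs(P[...,0]-.535)<.05)&(np.abs(P[...,1]-.253)<.08)
    hsv=cv2.cvtColor(p,cv2.COLOR_RGB2HSV); m2=m&((hsv[...,0]<18)|(hsv[...,0]>170))&(hsv[...,1]>80)
    for nm,mm in(('h',m),('hc',m2)):
        v,u=np.nonzero(mm); r=cv2.minAreaRect(np.c_[u,v].astype(np.float32)); box=cv2.boxPoints(r)
        B=to_plane(box,.03,c); ctr=B.mean(0); e=[B[1]-B[0],B[2]-B[1]]; L=[np.linalg.norm(x) for x in e]; a=e[int(np.argmax(L))]
        print(n,nm,mm.sum(),ctr.round(4),np.round(L,3),'yaw',np.degrees(np.arctan2(a[1],a[0])).round(1),'hmax',P[mm][:,2].max().round(3))
# trough now: bright pixels at front station
p=cv2.imread("pics/top6.png"); cv2.imwrite("pics/t6c.png",cv2.resize(p[140:245,160:350],(760,420),interpolation=cv2.INTER_CUBIC))
E
```

```text
top
post [279.8 159.5] 20 [ 0.6849 -0.1011  0.13  ]
post [330.4 158. ] 21 [ 0.6865 -0.3118  0.13  ]
post [333.  208.8] 21 [ 0.4747 -0.3129  0.13  ]
post [281.6 210.2] 19 [ 0.4739 -0.1021  0.13  ]
1 [389  92  23  21 439] [399.8 102.3] med [ 0.942 -0.64   0.075] top 0.081
2 [292 159  25   7 168] [303.8 161.9] med [ 0.68  -0.205  0.089] top 0.095
3 [127 183  12  16  49] [133.4 191.4] med [0.571 0.519 0.065] top 0.073
scene
post [217.5 191.9] 33 [ 0.4819 -0.1033  0.13  ]
post [163.1 226.9] 41 [ 0.4831 -0.3163  0.13  ]
post [258.6 233.1] 39 [ 0.6923 -0.1032  0.13  ]
post [202.8 274. ] 42 [ 0.6932 -0.3138  0.13  ]
88 [352 134  17  12  77] [359.9 140.4] med [0.601 0.526 0.063] top 0.069
94 [289 159  25  21 237] [301.7 168.9] med [0.541 0.251 0.041] top 0.047
95 [215 246  33  28 363] [231.2 259.4] med [ 0.69  -0.211  0.086] top 0.09
14.725 [0.47181964 0.14549165 0.2361037 ] [[ 0.967 -0.255 -0.   ]
 [-0.255 -0.967 -0.   ]
 [-0.     0.    -1.   ]] [ 0.06 -0.04  1.76 -0.    1.42  1.89]
top h 208 [0.5327 0.255  0.03  ] [0.108 0.031] yaw -91.3 hmax 0.056
top hc 181 [0.5349 0.255  0.03  ] [0.108 0.026] yaw -91.3 hmax 0.056
scene h 220 [0.5317 0.2593 0.03  ] [0.123 0.043] yaw 89.8 hmax 0.051
scene hc 216 [0.5323 0.2591 0.03  ] [0.123 0.042] yaw 89.8 hmax 0.051
```

View pics/t6c.png

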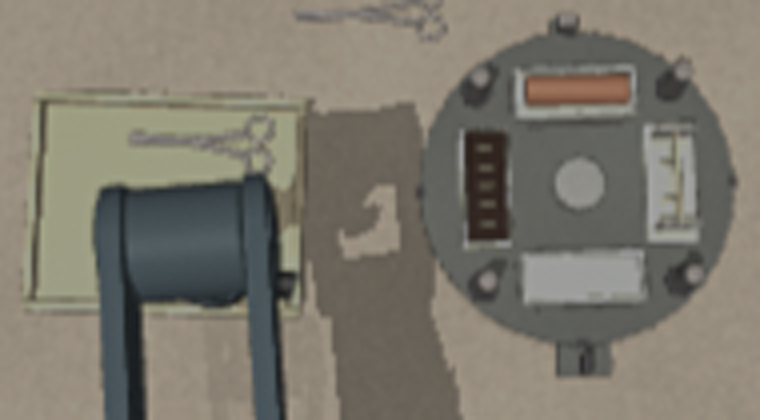

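The turntable is one station on: the empty trough is at the pointer (crop (584,277)), the filled one at the rear (579,90), and the posts are on their detent. Next I move above the vessel.

apply_moves([
  [1, 2, 0, 0, 0, 0.18],
  [2, 4, 0, 0, 0, 0.36],
  [3, 6, 0, 0, 0, 0.54],
  [4, 8, 0, 0, 0, 0.72],
  [5, 10, 0, 0, 0, 0.9],
  [6.2, 11.1, 0, 0, 0, 1.08],
  [6.2, 11.1, -3, 0, 0, 1.26],
  [6.2, 11.1, -6, 0, 0, 1.44],
  [6.2, 11.1, -9, 0, 0, 1.62],
  [6.2, 11.1, -11, 0, 0, 1.81],
], jaw=0.5)

```text
t: 15.98
position: [0.5337, 0.2545, 0.1245]
ee_rot: [[0.019, 1.0, -0.002], [1.0, -0.019, -0.001], [-0.001, -0.002, -1.0]]
ft_force: [-0.5, 4.9, 1.7]
finger_gap: 0.0638
grip_force: 0.0
```

apply_moves([
  [0, 0, 0, 0, 0, 0],
  [0, 0, 0, 0, 0, 0],
])

```text
t: 16.23
position: [0.535, 0.2554, 0.1272]
ee_rot: [[0.028, 1.0, 0.001], [1.0, -0.028, 0.0], [0.0, 0.001, -1.0]]
ft_force: [-1.0, 3.4, 0.6]
finger_gap: 0.0644
grip_force: 0.0
```

```bash
python3 - <<'E'
from h import *
p,d,c=grab("scene");P=cloud(d,c);s=manip.read_state();t=s['position'];print(t,s['ee_rot'].round(3).tolist(),s['finger_gap'],s['joint_positions'].round(2))
q=P[(np.abs(P[...,:2]-t[:2]).max(2)<.1)&(P[...,2]>.024)]
for z in np.arange(.02,.26,.01):
    k=(q[:,2]>=z)&(q[:,2]<z+.01)
    if k.any(): print(round(z,2),k.sum(),q[k].mean(0).round(3),q[k].min(0).round(3),q[k].max(0).round(3))
x,y=project(t,c)[0].astype(int)
a=cv2.resize(p[y-60:y+60,x-80:x+80],(800,600),interpolation=cv2.INTER_CUBIC);save(a,"pics/s7c.png")
# trough in top6
p6=np.load("top6.npz")['p'];ct=manip.camera_info("top")
g=p6.astype(int); m=(g.min(2)>140); m[:200]=0;m[222:]=0;m[:,:285]=0;m[:,330:]=0
print(m.sum(), g[209,306])
g2=p6[203:217,285:330].min(2); m=np.zeros(p6.shape[:2],bool); m[203:217,285:330]=g2>110
v,u=np.nonzero(m);r=cv2.minAreaRect(np.c_[u,v].astype(np.float32));B=to_plane(cv2.boxPoints(r),.063,ct)
print(m.sum(),B.mean(0).round(4),np.linalg.norm(B[1]-B[0]),np.linalg.norm(B[2]-B[1]),(B[1]-B[0]).round(3),(B[2]-B[1]).round(3))
E
```

```text
[0.53517942 0.25563139 0.1276034 ] [[0.027, 1.0, 0.002], [1.0, -0.027, 0.001], [0.001, 0.002, -1.0]] 0.0640511416835403 [ 0.25  0.29  1.62 -0.    1.23  0.27]
0.02 99 [0.478 0.253 0.027] [0.453 0.158 0.024] [0.549 0.352 0.03 ]
0.03 100 [0.509 0.244 0.034] [0.455 0.161 0.03 ] [0.551 0.355 0.04 ]
0.04 141 [0.535 0.253 0.045] [0.518 0.201 0.04 ] [0.55 0.31 0.05]
0.05 4 [0.536 0.268 0.052] [0.534 0.249 0.051] [0.54  0.288 0.053]
0.16 2 [0.5   0.259 0.17 ] [0.499 0.256 0.17 ] [0.5   0.263 0.17 ]
0.17 18 [0.529 0.25  0.176] [0.495 0.241 0.17 ] [0.578 0.265 0.179]
0.18 26 [0.54  0.249 0.186] [0.492 0.238 0.181] [0.581 0.263 0.19 ]
0.19 25 [0.539 0.25  0.195] [0.49  0.242 0.191] [0.582 0.265 0.2  ]
0.2 20 [0.525 0.249 0.204] [0.489 0.24  0.2  ] [0.58  0.267 0.21 ]
0.21 30 [0.534 0.249 0.215] [0.469 0.238 0.211] [0.595 0.265 0.219]
0.22 66 [0.537 0.249 0.225] [0.468 0.237 0.22 ] [0.599 0.268 0.23 ]
0.23 67 [0.546 0.249 0.236] [0.466 0.235 0.23 ] [0.6   0.269 0.24 ]
0.24 63 [0.539 0.245 0.245] [0.468 0.235 0.24 ] [0.602 0.267 0.25 ]
0.25 53 [0.543 0.244 0.255] [0.472 0.234 0.25 ] [0.602 0.263 0.26 ]
301 [156 157 155]
388 [ 0.482  -0.2086  0.063 ] 0.1325495779429739 0.05129853687940062 [-0.003 -0.133  0.   ] [-0.051  0.002  0.   ]
```

View pics/s7c.png

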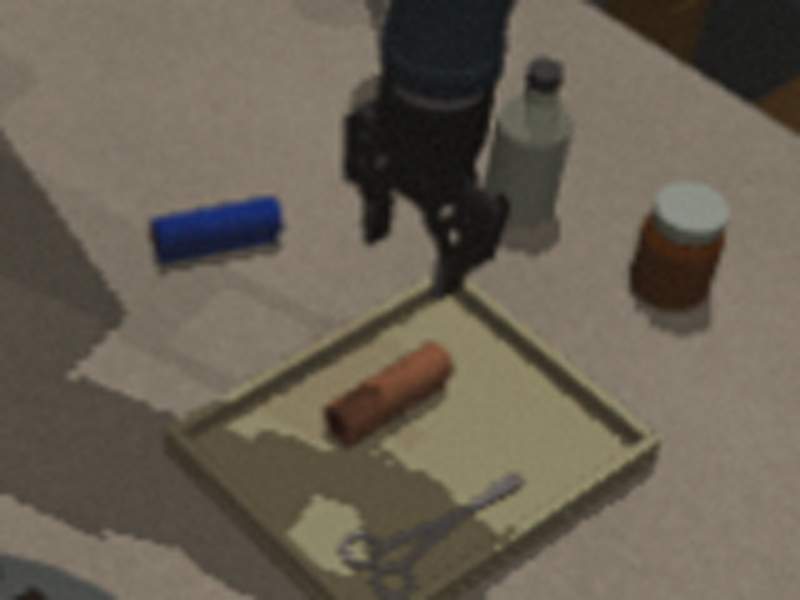

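The open fingers straddle the vessel (about (390,395) in the crop) with clearance on all sides. I'll descend and grip.

apply_moves([
  [0, 0, -4, 0, 0, 0],
  [0, 0, -8, 0, 0, 0],
  [0, 0, -10.5, 0, 0, 0],
  [0, 0, -12.5, 0, 0, 0],
  [0, 0, -13.5, 0, 0, 0],
  [0, 0, -13.9, 0, 0, 0],
  [0, 0, -13.9, 0, 0, 0],
])

```text
t: 17.15
position: [0.5347, 0.256, -0.0122]
ee_rot: [[0.024, 1.0, 0.001], [1.0, -0.024, 0.0], [0.0, 0.001, -1.0]]
ft_force: [-1.0, 4.3, 1.4]
finger_gap: 0.0637
grip_force: 0.0
```

apply_moves([
  [0, 0, 0, 0, 0, 0],
  [0, 0, 0, 0, 0, 0],
  [0, 0, 0, 0, 0, 0],
  [0, 0, 0, 0, 0, 0],
  [0, 0, 0, 0, 0, 0],
  [0, 0, 0, 0, 0, 0],
], jaw=-0.6)

```text
t: 17.9
position: [0.5349, 0.256, -0.0117]
ee_rot: [[0.024, 1.0, 0.002], [1.0, -0.024, 0.0], [0.0, 0.002, -1.0]]
ft_force: [-2.7, 4.2, 6.4]
finger_gap: 0.0316
grip_force: 60.1
```

The gap of 31.6 mm is under the 34 mm diameter, which suggests the pads hold the tube above its middle. I'll regrip 6 mm lower.

apply_moves([
  [0, 0, 0, 0, 0, 0],
  [0, 0, 0, 0, 0, 0],
  [0, 0, -0.3, 0, 0, 0],
  [0, 0, -0.6, 0, 0, 0],
  [0, 0, -0.6, 0, 0, 0],
], jaw=0.4)

```text
t: 18.52
position: [0.5337, 0.2557, -0.0194]
ee_rot: [[0.024, 1.0, -0.001], [1.0, -0.024, -0.0], [-0.0, -0.001, -1.0]]
ft_force: [-1.3, 4.8, 1.2]
finger_gap: 0.0597
grip_force: 0.0
```

apply_moves([
  [0, 0, 0, 0, 0, 0],
  [0, 0, 0, 0, 0, 0],
  [0, 0, 0, 0, 0, 0],
  [0, 0, 0, 0, 0, 0],
  [0, 0, 0, 0, 0, 0],
  [0, 0, 0, 0, 0, 0],
], jaw=-0.6)

```text
t: 19.27
position: [0.5345, 0.2559, -0.0185]
ee_rot: [[0.024, 1.0, 0.001], [1.0, -0.024, 0.0], [0.0, 0.001, -1.0]]
ft_force: [-1.7, 3.5, 5.4]
finger_gap: 0.0319
grip_force: 59.9
```

The gap is unchanged 6 mm lower, so it is only a reading offset and the first height was sound. I go back up so the fingertips stay above the trough walls, then lift.

apply_moves([
  [0, 0, 0, 0, 0, 0],
  [0, 0, 0, 0, 0, 0],
  [0, 0, 0.3, 0, 0, 0],
  [0, 0, 0.5, 0, 0, 0],
  [0, 0, 0.5, 0, 0, 0],
], jaw=0.4)

```text
t: 19.9
position: [0.5344, 0.2559, -0.0135]
ee_rot: [[0.024, 1.0, 0.0], [1.0, -0.024, 0.0], [0.0, 0.0, -1.0]]
ft_force: [-1.3, 4.3, 1.6]
finger_gap: 0.0597
grip_force: 0.0
```

apply_moves([
  [0, 0, 0, 0, 0, 0],
  [0, 0, 0, 0, 0, 0],
  [0, 0, 0, 0, 0, 0],
  [0, 0, 0, 0, 0, 0],
  [0, 0, 0, 0, 0, 0],
  [0, 0, 1, 0, 0, 0],
  [0, 0, 2, 0, 0, 0],
  [0, 0, 4, 0, 0, 0],
  [0, 0, 6, 0, 0, 0],
  [0, 0, 6, 0, 0, 0],
], jaw=-0.6)

```text
t: 21.15
position: [0.5364, 0.2564, 0.0493]
ee_rot: [[0.023, 1.0, 0.005], [1.0, -0.023, 0.001], [0.001, 0.005, -1.0]]
ft_force: [0.1, 4.2, -1.0]
finger_gap: 0.0321
grip_force: 59.7
```

```bash
python3 - <<'E'
from h import *
p,d,c=grab("scene");P=cloud(d,c);s=manip.read_state();t=s['position'];print(t,s['finger_gap'],s['grip_force'],s['ft_force'])
x,y=project(t+[0,0,.03],c)[0].astype(int)
a=cv2.resize(p[y-45:y+45,x-60:x+60],(800,600),interpolation=cv2.INTER_CUBIC);save(a,"pics/s8c.png"); print(x,y)
hsv=cv2.cvtColor(p,cv2.COLOR_RGB2HSV); m=((hsv[...,0]<18)|(hsv[...,0]>170))&(hsv[...,1]>80)&(np.abs(P[...,:2]-t[:2]).max(2)<.1)&(P[...,2]>.04)
q=P[m];print('vessel',m.sum(),np.percentile(q,[1,50,99],0).round(4))
k=(~m)&(hsv[...,2]<60)&(np.abs(P[...,:2]-t[:2]).max(2)<.06)&(P[...,2]>.06);q=P[k];print('fingers low z',np.sort(q[:,2])[:12].round(3))
E
```

```text
[0.53521362 0.25609164 0.04778227] 0.03177728167468433 59.70590829849243 [-0.27589761  4.41371255 -1.27507707]
303 160
vessel 171 [[0.5215 0.2    0.0741]
 [0.5426 0.2249 0.105 ]
 [0.5734 0.2755 0.2006]]
fingers low z [0.09  0.092 0.092 0.098 0.098 0.098 0.098 0.099 0.1   0.101 0.101 0.101]
```

View pics/s8c.png

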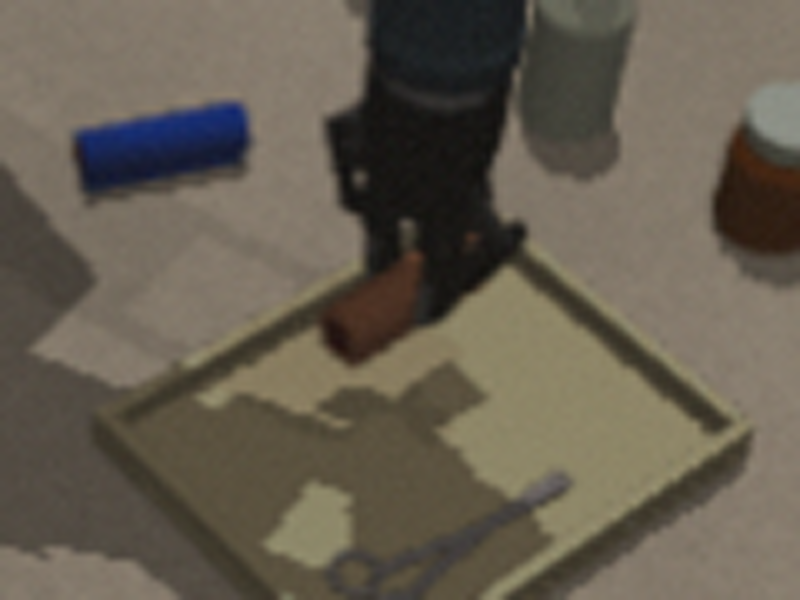

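The vessel is held level between the fingers (at about (375,310)), with the tips well above its foot. I carry it over to the trough, clear of the posts.

apply_moves([
  [0, 0, 3, 0, 0, 0],
  [0, 0, 7, 0, 0, 0],
  [0, -2, 11, 0, 0, 0],
  [-1, -6, 12, 0, 0, 0],
  [-2, -11, 12, 0, 0, 0],
  [-3, -16, 12, 0, 0, 0],
  [-4, -21, 12, 0, 0, 0.01],
  [-5, -26, 12, 0, 0, 0.02],
  [-5.2, -31, 12, 0, 0, 0.02],
  [-5.2, -36, 12, 0, 0, 0.02],
])

```text
t: 22.45
position: [0.4813, -0.1055, 0.1656]
ee_rot: [[0.004, 1.0, -0.001], [1.0, -0.004, 0.0], [0.0, -0.001, -1.0]]
ft_force: [-0.0, 4.3, 0.1]
finger_gap: 0.0322
grip_force: 60.0
```

apply_moves([
  [0, -4, 0, 0, 0, 0],
  [0, -7.5, 0, 0, 0, 0],
  [0, -9.5, 0, 0, 0, 0],
  [0, -10.5, 0, 0, 0, 0],
  [0, -10.5, 0, 0, 0, 0],
  [0, -10.5, -3, 0, 0, 0],
  [0, -10.5, -6, 0, 0, 0],
  [0, -10.5, -8, 0, 0, 0],
  [0, -10.5, -9, 0, 0, 0],
  [0, -10.5, -9, 0, 0, 0],
])

```text
t: 23.7
position: [0.482, -0.2082, 0.0759]
ee_rot: [[0.003, 1.0, -0.001], [1.0, -0.003, 0.001], [0.001, -0.001, -1.0]]
ft_force: [-1.7, 3.6, -0.3]
finger_gap: 0.0321
grip_force: 60.0
```

```bash
python3 - <<'E'
from h import *
s=manip.read_state();t=s['position'];print(s['t'],t,s['ee_rot'].round(3).tolist(),s['finger_gap'],s['grip_force'],s['ft_force'])
p,d,c=grab("scene");P=cloud(d,c)
x,y=project(t+[0,0,.02],c)[0].astype(int)
a=cv2.resize(p[y-45:y+45,x-60:x+60],(800,600),interpolation=cv2.INTER_CUBIC);save(a,"pics/s9c.png"); print(x,y)
b=np.array([[sx*.065,sy*.027] for sx,sy in((1,1),(1,-1),(-1,-1),(-1,1))])
T=np.array([[.482-w,-.209+l,.063] for l,w in b]); print(((project(T,c)-[x-60,y-45])*6.667).round())
V=np.array([[t[0]-.017*k,t[1]+.055*l,t[2]+.0235+.02] for l in(1,-1) for k in (1,-1)]); print(((project(V,c)-[x-60,y-45])*6.667).round())
E
```

```text
23.7 [ 0.48195737 -0.20824406  0.07585423] [[0.003, 1.0, -0.001], [1.0, -0.003, 0.001], [0.001, -0.001, -1.0]] 0.0321115224598544 60.04361271858215 [-1.66345474  3.63267498 -0.28337266]
192 214
[[487. 241.]
 [548. 306.]
 [336. 447.]
 [277. 376.]]
[[471. 196.]
 [511. 238.]
 [286. 314.]
 [324. 359.]]
```

View pics/s9c.png

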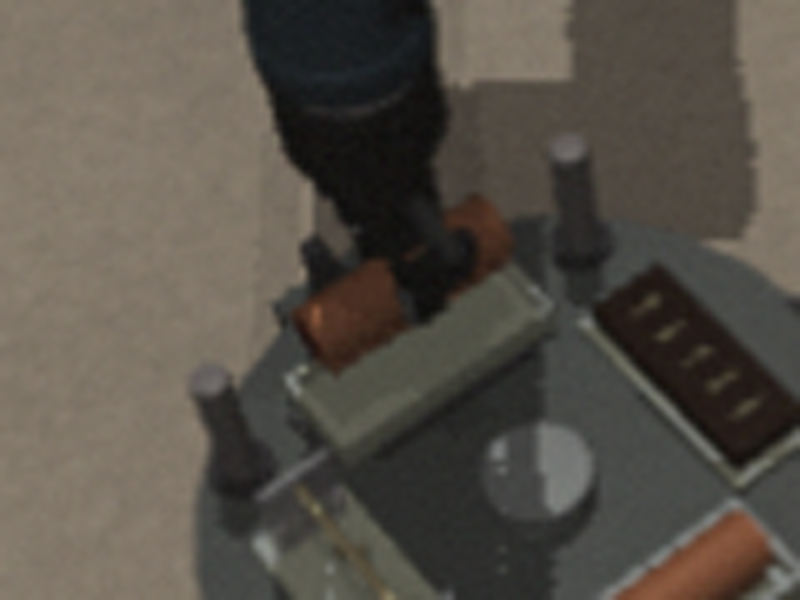

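Trough corners and vessel ends both appear within a few pixels of their projections (trough right corner (552,300), vessel left end (295,310)), so the vessel is aligned. I lower it gently.

apply_moves([
  [0, 0, -1.5, 0, 0, 0],
  [0, 0, -2.5, 0, 0, 0],
  [0, 0, -3.3, 0, 0, 0],
  [0, 0, -3.8, 0, 0, 0],
  [0, 0, -4.1, 0, 0, 0],
  [0, 0, -4.3, 0, 0, 0],
  [0, 0, -4.3, 0, 0, 0],
])

```text
t: 24.62
position: [0.4822, -0.2092, 0.0332]
ee_rot: [[0.004, 1.0, 0.0], [1.0, -0.004, -0.0], [-0.0, 0.0, -1.0]]
ft_force: [-1.0, 4.2, -0.1]
finger_gap: 0.0322
grip_force: 60.0
```

apply_moves([
  [0, 0, -0.1, 0, 0, 0],
  [0, 0, -0.2, 0, 0, 0],
  [0, 0, -0.3, 0, 0, 0],
  [0, 0, -0.3, 0, 0, 0],
])

```text
t: 25.12
position: [0.4821, -0.2092, 0.0301]
ee_rot: [[0.004, 1.0, -0.0], [1.0, -0.004, 0.0], [0.0, -0.0, -1.0]]
ft_force: [-1.8, 3.9, 0.2]
finger_gap: 0.032
grip_force: 60.0
```

apply_moves([
  [0, 0, -0.1, 0, 0, 0],
  [0, 0, -0.1, 0, 0, 0],
  [0, 0, -0.2, 0, 0, 0],
  [0, 0, -0.2, 0, 0, 0],
])

```text
t: 25.62
position: [0.4823, -0.2097, 0.0295]
ee_rot: [[0.003, 1.0, -0.0], [1.0, -0.003, -0.001], [-0.001, -0.0, -1.0]]
ft_force: [-6.1, 4.9, 11.4]
finger_gap: 0.032
grip_force: 61.3
```

Contact came at the predicted height, so I release and rise.

apply_moves([
  [0, 0, 0.1, 0, 0, 0],
  [0, 0, 0.1, 0, 0, 0],
  [0, 0, 0.1, 0, 0, 0],
  [0, 0, 0.1, 0, 0, 0],
], jaw=0.3)

```text
t: 26.12
position: [0.4821, -0.2092, 0.0291]
ee_rot: [[0.004, 1.0, -0.0], [1.0, -0.004, 0.0], [0.0, -0.0, -1.0]]
ft_force: [-1.3, 4.4, 2.0]
finger_gap: 0.0556
grip_force: 0.0
```

apply_moves([
  [0, 0, 1, 0, 0, 0],
  [0, 0, 3, 0, 0, 0],
  [0, 0, 6, 0, 0, 0],
  [0, 0, 10, 0, 0, 0],
  [0, 0, 14, 0, 0, 0],
  [0, 5, 16, 0, 0, 0],
  [0, 11, 16, 0, 0, 0],
  [0, 17, 16, 0, 0, 0],
  [0, 23, 16, 0, 0, 0],
  [0, 29, 16, 0, 0, 0],
])

```text
t: 27.38
position: [0.4821, 0.0826, 0.1902]
ee_rot: [[0.004, 1.0, 0.002], [1.0, -0.004, -0.0], [-0.0, 0.002, -1.0]]
ft_force: [0.7, 5.0, 1.1]
finger_gap: 0.0555
grip_force: 0.0
```

apply_moves([
  [0, 4, 0, 0, 0, 0],
  [0, 6, 0, 0, 0, 0],
  [0, 6, 0, 0, 0, 0],
])

```text
t: 27.75
position: [0.4819, 0.1425, 0.1899]
ee_rot: [[0.001, 1.0, 0.001], [1.0, -0.001, 0.0], [0.0, 0.001, -1.0]]
ft_force: [-0.6, 4.3, 1.4]
finger_gap: 0.0556
grip_force: 0.0
```

```bash
python3 look.py 10; python3 - <<'E'
from h import *
a=cv2.imread("pics/scene10.png")[150:330,130:370]; a=cv2.resize(a,(800,600),interpolation=cv2.INTER_CUBIC); cv2.imwrite("pics/s10c.png",a)
E
```

```text
top
post [330.4 158. ] 19 [ 0.6867 -0.3118  0.13  ]
post [279.6 159.8] 20 [ 0.6835 -0.1     0.13  ]
post [333.1 208.7] 19 [ 0.475  -0.3129  0.13  ]
post [281.8 210.2] 20 [ 0.4737 -0.1026  0.13  ]
1 [389  92  23  21 437] [399.8 102.3] med [ 0.941 -0.64   0.075] top 0.081
2 [292 159  25   7 167] [303.8 161.9] med [ 0.68  -0.206  0.089] top 0.095
3 [127 183  12  16  54] [133.4 191.6] med [0.571 0.52  0.063] top 0.072
7 [294 205  26   7 163] [306.6 208.2] med [ 0.483 -0.211  0.089] top 0.094
scene
post [217.4 192. ] 34 [ 0.4819 -0.1036  0.13  ]
post [162.9 226.9] 41 [ 0.4826 -0.3169  0.13  ]
post [258.7 233. ] 40 [ 0.6923 -0.1028  0.13  ]
post [203.1 274.4] 42 [ 0.6946 -0.3137  0.13  ]
83 [352 134  17  12  81] [360.  140.5] med [0.603 0.524 0.063] top 0.069
94 [178 207  31  25 326] [193.6 219.1] med [ 0.493 -0.214  0.086] top 0.09
95 [215 246  33  28 360] [231.4 259.3] med [ 0.69  -0.209  0.087] top 0.09
27.85 [0.48211628 0.1412134  0.18977418] [[ 0.003  1.     0.001]
 [ 1.    -0.003 -0.   ]
 [-0.     0.001 -1.   ]] [ 0.05  0.02  1.79 -0.    1.33  0.05]
```

View pics/s10c.png

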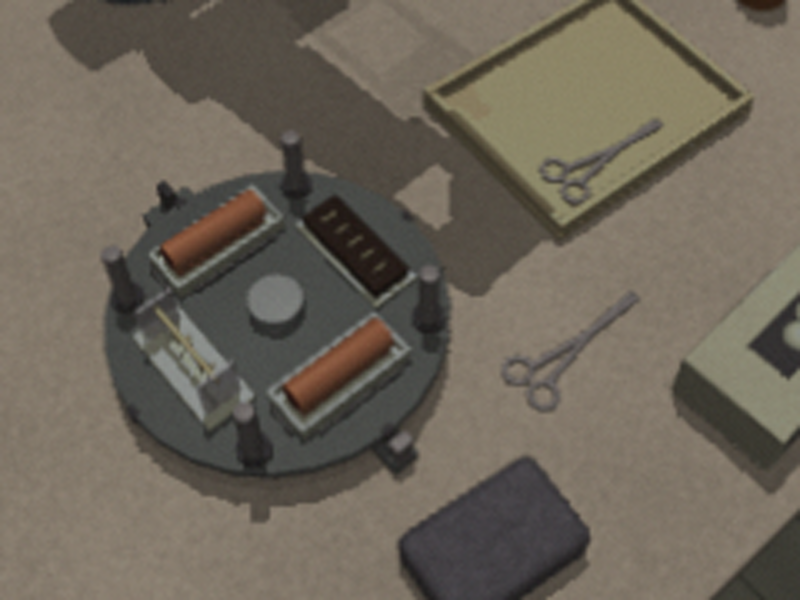

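The vessel lies in the front trough at (215,230), at the same height as the fixed one in the rear trough at (340,365). The posts are on the detent, and the forceps and scissors are untouched. Handing in.

```bash
python3 -c "
from plant import manip; print(manip.hand_in())"
```

```text
the job is handed in; nothing more can be done
None
```

The job is handed in: the turntable was turned one station clockwise and the vessel laid in the empty trough at the pointer; the last picture shows it seated level with the filled trough still in its rear pocket, but the hand-in returned no verdict.

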